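# Drop the last two balls into a turntable bearing through its filler hole

## Task

Two balls are still missing from the turntable bearing: drop them in one at a time through the round filler hole in its upper ring, and after each one push the ring round anticlockwise (seen from above) by a stud, without forcing it, until you notice the ball fall right down into an empty pocket of the cage hidden below. When both balls are in, press the head of the spray can beside it fully down for a moment and let it spring back. Leave the other things on the counter where they are.

Things in the scene. Friction and masses are not known exactly. Their poses are not given: they have to be found in the camera images.
- turntable: The turntable bearing, fixed to the counter: dark steel lower ring, outer diameter 180 mm, bore 88 mm, 32 mm high, raceway floor 8 mm above the counter. Origin on the bearing's axis at counter height, z up. A brass cage and the bright upper ring lie in and on it.
- cage_top (a point): On the bearing's axis, level with the top of the brass cage, 32.5 mm above the counter, under the upper ring. The cage does not turn; ten round 27 mm pockets, 36 degrees apart, on a 66 mm radius, eight full, two neighbours empty. The nearer empty one is 20 to 60 degrees anticlockwise (from above) of where the filler hole starts, the other 36 degrees farther round.
- upper_ring (a joint): Turn of the bright upper ring about the bearing's axis, rad, growing anticlockwise from above; endless, stays where left (about 2 N at a stud turns it). 184 mm across, bore 92 mm, underside 33.5 and top face 45.5 mm above the counter. Four upright dark studs, 10 mm in diameter, stand 25 mm above the top face, to 70.5 mm above the counter, on an 82 mm radius.
- filler_hole (a point): Centre of the filler hole's mouth in the upper ring's top face, 45.5 mm above the counter, on a 66 mm radius; the hole is round, 28 mm in diameter, through the 12 mm thick ring, and turns with it. A ball lying in it on the cage has its centre 44.5 mm above the counter; dropped into a pocket, 20 mm, and the ring turns clear over it.
- stud_0 (a point): Centre of the top of the stud 45 degrees anticlockwise of the filler hole (seen from above), 70.5 mm above the counter.
- stud_1 (a point): The same for the stud 135 degrees anticlockwise of the filler hole.
- stud_2 (a point): The same for the stud 225 degrees anticlockwise of the filler hole.
- stud_3 (a point): The same for the stud 315 degrees anticlockwise of the filler hole (45 degrees clockwise of it).
- ball_tray: Moulded black ball tray, fixed, 142 x 98 mm, top face 14 mm high with a rim 3 mm higher round its edge; origin at the centre of its underside, x along its long side. Two rows of three 19 mm dimples, at x = -42, 0, +42 mm and y = -21, +21 mm.
- ball_a: Bright steel ball, 24 mm in diameter, 57 g; its origin is its centre. Starts in the tray's dimple at x = -42, y = +21 mm, its centre about 21.5 mm above the counter.
- ball_b: The other, equal steel ball; starts in the tray's dimple at x = +42, y = -21 mm.
- spray_can: Aluminium spray can of rust guard, 58 mm in diameter, standing fixed in a dark weighted foot 80 mm across, nozzle towards the bearing; origin at the centre of the foot's underside.
- spray_top (a point): Centre of the top of the can's white spray head, a cap 25 mm in diameter and 17.5 mm tall, 161.5 mm above the counter when up.
- spray_head (a joint): Depth by which the spray head is pressed, m: 0 up, 0.005 fully down; sprung, starts to give at 4 N and takes about 10 N to go fully down.
- tape: Bystander: yellow tape measure standing upright, 34 x 80 x 60 mm, behind the turntable; origin at the centre of its underside.
- filter_can: Bystander: white and orange filter can, 69 mm in diameter, 94 mm high, behind and to the left; origin at the centre of its underside.
- bearing_carton: Bystander: small white and blue carton, 90 x 62 x 50 mm, behind the turntable; origin at the centre of its underside.

How it is judged (in metres and radians):
On the way, in this order (a step that is already met when the one before it is completed fails the run):
1. one ball has dropped right down into a pocket of the cage (((height (world z) of ball_a between 0.015 and 0.024 m and horizontal distance between ball_a and turntable between 0.06 and 0.072 m) or (height (world z) of ball_b between 0.015 and 0.024 m and horizontal distance between ball_b and turntable between 0.06 and 0.072 m))), for 0.1 s.
2. both balls are down in pockets of the cage (height (world z) of ball_a between 0.015 and 0.024 m and horizontal distance between ball_a and turntable between 0.06 and 0.072 m and height (world z) of ball_b between 0.015 and 0.024 m and horizontal distance between ball_b and turntable between 0.06 and 0.072 m), for 0.2 s.
3. then the spray head is pressed fully down (value of joint spray_head above 0.004 m), for 0.1 s.
At the end, for the whole second after the job is handed in: Both balls lie in pockets of the cage (each ball's centre 15 to 24 mm above the counter and 60 to 72 mm from the bearing's axis) and the spray head is up again (less than 1 mm down) (all of step 2 and value of joint spray_head below 0.001 m); the robot touches nothing.
It fails at once if a ball falls off the counter (height (world z) of any of ball_a, ball_b below -0.05 m).
It fails at once if the bearing is forced: pushed by the robot with more than 60 N (contact force between any of the fingers, the arm and turntable above 60 N).
It fails at once if a bystander (tape measure, filter can, carton) is moved more than 30 mm (distance of any of tape, filter_can, bearing_carton from where it was at the start of the episode above 0.03 m).
It also fails if it takes over 70 s, if anything falls off the work surface, if the arm or the gripper's body presses on something with over 40 N, if the wrist force passes 120 N, or if a joint passes its speed limit or range.

## Robot

A 6-joint arm with a two-finger parallel gripper is mounted at the origin on a cart in front of the work surface, level with it; the furniture and walls round the work are solid. World frame = base frame: x ahead of the robot, y to its left, z up, the work surface at z = 0. Lengths are in mm, angles in rad, forces in N, time in s.
With the tool pointing down it reaches from about 350 to 875 mm from the base axis. Payload 4.2 kg.
Tool frame: the origin (TCP) lies at the very end of the fingers, on their centre line; the grasp point (between the pads) lies 19 mm behind it; z points along the fingers, y is the line along which they close (so a half turn about z gives the same grasp; the last joint's range is limited). The gripper opens to 85 mm and grips with 20 to 120 N. Pads are 22 mm wide; open, the fingers measure 114 mm over their backs; the gripper's body (76 mm by 85 mm) begins 54 mm behind the grasp point. The pads swing forward as they close: fully open they stand 13 mm farther back than shut.
Start: joints at [-1.02, 0.385, 0.008, 0, -1.194, -0.259], TCP at [179.814, -598.553, 231.312] pointing down, gripper open.
Joint ranges: [-3.14, 3.14], [-1.21, 2.06], [-1.07, 1.41], [-3.16, 2.05], [-2.99, -0.16], [-3.1, 3.1]. Speed limits (rad/s): [2.79, 2.79, 3.14, 3.14, 3.14, 3.14].

## Interface

Orientations are given as a unit quaternion [x, y, z, w].
In Python, from bench import monitor, get_image, camera_info, job_done gives the robot as it stands.
- The arm moves only by the tool send_rows, never from a script. Its argument "series" is a list of rows, each a list of 3 entries, a list of its own where there are three numbers: the shift along the tool's x, y, z in mm, then the turn, a rotation vector about the tool's x, y, z in rad, then the finger opening in mm, from 0 to 85.4. A call has 1 to 8 rows; each row shifts and turns the commanded pose from where the row before left it, along the tool's axes as they then stand; what a row does not reach is not made up. A row lasts 1/10 s, in which the tool goes at most 50 mm and 8.59 degrees, less where a joint would pass 70% of its speed; a pose out of reach is approached as far as the arm can. A call with a gripper value outside its range is refused whole. The fingers move at their own pace and stop on an object; the grip force is fixed at half the most. Time passes only in rows, so rows that do not move let the fingers close. It gives the time, the measured TCP pose, the force, the opening and the grip force at its end, in the units of the state.
- monitor.read_state(): the state, without advancing time (a new reading comes with each control period).
- get_image(name): name is "scene" or "side" or "wrist"; returns the picture (400x640x3 uint8, red, green, blue); there is no depth.
- camera_info(name): a dict with "intrinsics" (3x3 intrinsics, pixels), "R" (3x3) and "t" (3): a world point X has camera coordinates R X + t. Camera axes: x right, y down, z forward; pixel columns grow to the right and rows downward; lengths in mm; the calibration is good to about 2 mm. A picture is of the moment at which its call begins: read the wrist's pose just before it. camera_info takes no time and is no camera call; for the wrist camera it gives the pose at the moment of the call.
- job_done(): hands the job in; it is judged then, once.
The state is a dict: "clock": time; "joints": joint angles; "joint_vel": joint speeds; "joint_efforts": joint torques, N m; "position": TCP position; "ee_rot": TCP orientation; "contact_force": force on the tool from outside, world axes, zero at the start; "wrist_torque": the same for the moment, N m; "gripper_width": finger opening in mm; "grasp_force": force on a finger pad.
Only numpy, scipy, OpenCV 4.12 (cv2) and the standard library are available. Lean on these libraries where they do the work, as an engineer would, in place of code of your own. Each camera call takes 0.05 s, during which the arm holds its last target. There are 200 camera calls.

## Working session

There is one attempt and no reset: what is moved stays moved. The work goes in short steps, Python scripts to look and compute and a tool call to move; the robot and the scene stay as the last step left them, time stands still between calls to the robot, and variables do not carry over. Pictures are saved under pics/ and viewed, at most 10 in all, crops included, and the job is handed in when it is done.

Besides the shell and the picture viewer there is one more tool, called after "Call:" by a JSON object that holds its "op" and its "data". send_rows: Moves the arm, as the interface text tells. Its arguments: {"type":"object","properties":{"series":{"type":"array"}},"required":["series"]}

```bash
mkdir -p pics; ls; python3 - <<'E'
from bench import monitor,get_image,camera_info
import cv2,numpy as np
s=monitor.read_state();print(s)
for n in("scene","side","wrist"):
    c=camera_info(n);print(n,np.round(c["intrinsics"],1).tolist(),np.round(c["R"],3).tolist(),np.round(c["t"],1).tolist())
a=get_image("scene");b=get_image("side");w=get_image("wrist")
for n,i in(("scene",a),("side",b),("wrist",w)): cv2.imwrite(f"pics/{n}0.png",i[...,::-1])
E
```

```text
pics
{'clock': 0.0, 'joints': array([-1.02041591e+00,  3.85554010e-01,  6.63245347e-03, -4.96179572e-04,
       -1.19399508e+00, -2.58620813e-01]), 'joint_vel': array([-4.53410715e-04,  1.34268002e-05,  6.35080190e-04, -7.14234973e-04,
       -1.62982272e-03, -2.98159386e-04]), 'joint_efforts': array([-1.98844104e-04, -3.92290378e+01,  1.88402188e+01,  4.18610975e+00,
       -4.60826734e-03, -1.27164643e-05]), 'position': array([ 179.63766749, -598.0220536 ,  230.22612954]), 'ee_rot': array([-1.45272302e-01,  9.89391116e-01,  1.06534780e-03, -2.05253678e-04]), 'contact_force': array([-0.89352708,  0.21177298,  0.11868318]), 'wrist_torque': array([ 0.00977037, -0.05719673,  0.0249429 ]), 'grasp_force': 0.0, 'gripper_width': 85.02445334983429}
scene [[429.9, 0.0, 317.1], [0.0, 429.9, 204.0], [0.0, 0.0, 1.0]] [[-0.871, -0.491, -0.005], [-0.27, 0.487, -0.83], [0.411, -0.722, -0.557]] [539.7, 216.2, 895.9]
side [[506.6, 0.0, 318.5], [0.0, 506.6, 210.4], [0.0, 0.0, 1.0]] [[-0.992, -0.123, -0.02], [-0.042, 0.477, -0.878], [0.118, -0.87, -0.479]] [582.9, 109.2, 1335.0]
wrist [[349.0, 0.0, 320.2], [0.0, 349.0, 196.7], [0.0, 0.0, 1.0]] [[-0.287, 0.958, 0.002], [0.926, 0.277, 0.258], [0.246, 0.076, -0.966]] [625.2, -33.7, 379.0]
```

View pics/scene0.png

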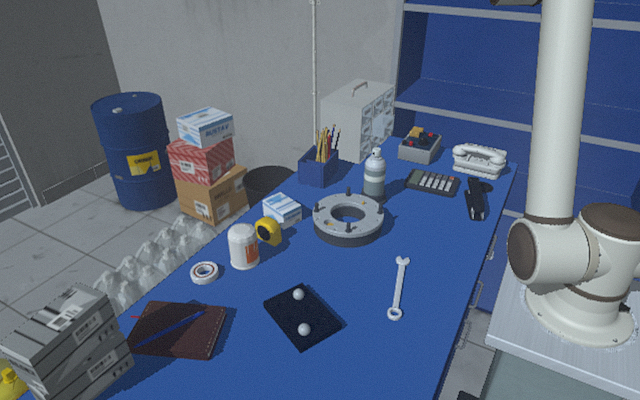

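View pics/side0.png

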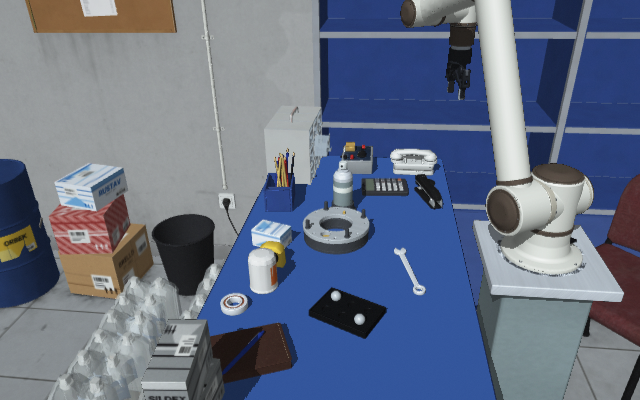

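Scene view: the balls are at (299,294) and (304,329), the ring is round (348,213) and the spray head is at (376,152). Side view: the balls are at (336,296) and (360,319), the ring at (336,226) and the spray head at (344,166). I'll get rough positions from these first.

```bash
cat > h.py <<'E'
import numpy as np,cv2
from scipy.spatial.transform import Rotation as Ro
from bench import monitor,get_image,camera_info
def ray(c,uv):
    R=np.array(c["R"]);t=np.array(c["t"]);d=R.T@np.linalg.solve(c["intrinsics"],[*uv,1.]);return -R.T@t,d/np.linalg.norm(d)
def onz(c,uv,z):
    o,d=ray(c,uv);return o+d*(z-o[2])/d[2]
def tri(rs):
    A=sum(np.eye(3)-np.outer(d,d) for o,d in rs);b=sum((np.eye(3)-np.outer(d,d))@o for o,d in rs);return np.linalg.solve(A,b)
def proj(c,X):
    p=np.array(c["intrinsics"])@(np.array(c["R"])@X+c["t"]);return p[:2]/p[2]
def down(yaw): # tool z down, tool y (closing line) at world angle yaw
    y=np.array([np.cos(yaw),np.sin(yaw),0]);z=np.array([0,0,-1.]);return Ro.from_matrix(np.c_[np.cross(y,z),y,z])
def delta(X,rot=None,s=None):
    s=s or monitor.read_state();r=Ro.from_quat(s["ee_rot"])
    d=r.inv().apply(np.array(X)-s["position"]);w=(r.inv()*rot).as_rotvec() if rot else np.zeros(3)
    return np.round(d,1),np.round(w,3)
def yaw(s=None):
    s=s or monitor.read_state();y=Ro.from_quat(s["ee_rot"]).as_matrix()[:,1];return np.arctan2(y[1],y[0])
E
python3 - <<'E'
from h import *
S=camera_info("scene");D=camera_info("side")
for n,a,b,z in(("b1",(299,294),(336,296),21.5),("b2",(304,329),(360,319),21.5),("ring",(348,211),(336,226),45.5),("spray",(376,152),(344,166),161)):
    print(n,onz(S,a,z).round(),onz(D,b,z).round(),tri([ray(S,a),ray(D,b)]).round())
w=camera_info("wrist");o,d=ray(w,(320,197));print(o,d);print(Ro.from_quat(monitor.read_state()["ee_rot"]).as_matrix().round(3))
E
```

```text
b1 [513. 266.  22.] [514. 265.  22.] [514. 265.  21.]
b2 [457. 340.  22.] [456. 338.  22.] [455. 342.  25.]
ring [543. -28.  46.] [540.  -8.  46.] [543. -30.  38.]
spray [ 529. -158.  161.] [ 530. -153.  161.] [ 531. -162.  158.]
[ 117.2239639  -618.50019072  373.67319636] [ 0.24755422  0.07530458 -0.96594313]
[[-0.958 -0.288 -0.001]
 [-0.288  0.958  0.002]
 [ 0.     0.002 -1.   ]]
```

View pics/wrist0.png

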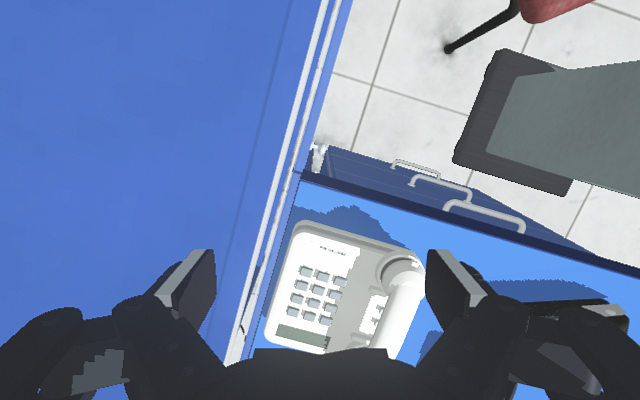

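Wrist view: only the phone and the counter edge, so the camera has to move. I'll go over the bearing and look from there.

Call:
{"op": "send_rows", "data": {"series": [[[-33, 27, -5], [0, 0, 0], 85], [[-33, 27, -5], [0, 0, 0], 85], [[-33, 27, -5], [0, 0, 0], 85], [[-33, 27, -5], [0, 0, 0], 85], [[-33, 27, -5], [0, 0, 0], 85], [[-33, 27, -5], [0, 0, 0], 85], [[-33, 27, -5], [0, 0, 0], 85], [[-33, 27, -5], [0, 0, 0], 85]]}}

```text
clock: 0.95
position: [371.0, -314.1, 271.4]
ee_rot: [-0.145, 0.989, 0.0, -0.0]
contact_force: [1.1, -1.3, 0.0]
gripper_width: 85.1
grasp_force: 0.0
```

Call:
{"op": "send_rows", "data": {"series": [[[-33, 27, -5], [0, 0, 0], 85], [[-33, 27, -5], [0, 0, 0], 85], [[-33, 27, -5], [0, 0, 0], 85], [[-33, 27, -5], [0, 0, 0], 85], [[-33, 27, -5], [0, 0, 0], 85], [[-33, 27, -5], [0, 0, 0], 85], [[-33, 27, -5], [0, 0, 0], 85], [[-33, 27, -5], [0, 0, 0], 85]]}}

```text
clock: 1.75
position: [561.7, -31.2, 311.4]
ee_rot: [-0.146, 0.989, 0.0, -0.0]
contact_force: [0.6, -0.8, -0.0]
gripper_width: 84.7
grasp_force: 0.0
```

Call:
{"op": "send_rows", "data": {"series": [[[0, 0, 0], [0, 0, 0.145], 85], [[0, 0, 0], [0, 0, 0.145], 85], [[0, 0, 0], [0, 0, 0], 85], [[0, 0, 0], [0, 0, 0], 85], [[0, 0, 0], [0, 0, 0], 85]]}}

```text
clock: 2.25
position: [561.0, -33.2, 311.3]
ee_rot: [-0.002, 1.0, 0.0, -0.0]
contact_force: [0.1, -0.1, 0.6]
gripper_width: 84.8
grasp_force: 0.0
```

```bash
python3 - <<'E'
from h import *
s=monitor.read_state();print(s["clock"],s["position"].round(1),s["ee_rot"].round(4),s["joints"].round(2),s["joint_vel"].round(3))
c=camera_info("wrist");i=get_image("wrist");cv2.imwrite("pics/w1.png",i[...,::-1])
import pickle;pickle.dump((c,i),open("w1.pkl","wb"))
E
```

```text
2.25 [561.  -33.2 311.3] [-0.0017  1.      0.     -0.    ] [ 0.23  0.23 -0.01 -0.   -1.33 -1.8 ] [-0.002 -0.001  0.001  0.003  0.    -0.008]
```

View pics/w1.png

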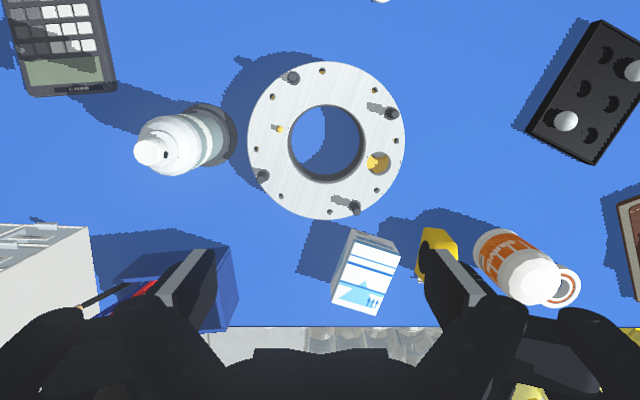

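Wrist view: bearing bore at (326,144), filler hole at (378,163), roughly 70° round. Stud tops are at (392,113), (293,78), (262,176) and (356,207), one ball is at (566,121) and the spray head at (148,152). Next I'll refine these.

```bash
cat >> h.py <<'E'
def circ(P): # algebraic circle fit
    A=np.c_[2*P,np.ones(len(P))];s=np.linalg.lstsq(A,(P**2).sum(1),rcond=None)[0];return s[:2],np.sqrt(s[2]+s[:2]@s[:2])
def plane(c,P,z): return np.array([onz(c,p,z)[:2] for p in P])
def robust(P,n=4):
    for _ in range(n):
        q,r=circ(P);e=abs(np.hypot(*(P-q).T)-r);P=P[e<=max(1.5,2*np.median(e))]
    return q,r
def ball(c,i,near,z=21.5,rad=45):
    x,y=map(int,near);m=np.zeros(i.shape[:2],np.uint8);cv2.circle(m,(x,y),rad,255,-1)
    hsv=cv2.cvtColor(i,cv2.COLOR_RGB2HSV);m&=((hsv[...,1]<60)&(hsv[...,2]>100)).astype(np.uint8)*255
    k=max(cv2.findContours(m,0,1)[0],key=cv2.contourArea);q,r=cv2.minEnclosingCircle(k);return q,r,onz(c,q,z)
E
python3 - <<'E'
from h import *
import pickle;c,i=pickle.load(open("w1.pkl","rb"))
hsv=cv2.cvtColor(i,cv2.COLOR_RGB2HSV);H,S,V=cv2.split(hsv)
m=((S<50)&(V>120)).astype(np.uint8)*255
roi=np.zeros_like(m);cv2.circle(roi,(326,141),88,255,-1);m&=roi
m=cv2.morphologyEx(m,cv2.MORPH_OPEN,np.ones((3,3)))
cs,h=cv2.findContours(m,cv2.RETR_CCOMP,cv2.CHAIN_APPROX_NONE)
o=max(range(len(cs)),key=lambda k:cv2.contourArea(cs[k]))
P=plane(c,cs[o][:,0],45.5);q,r=robust(P);print("outer",q.round(1),r.round(1))
for k in range(len(cs)):
    if h[0][k][3]==o and cv2.contourArea(cs[k])>60:
        p,rr=robust(plane(c,cs[k][:,0],45.5),2);d=p-q;print(cs[k][:,0].mean(0).round(),p.round(1),rr.round(1),"R",np.hypot(*d).round(1),"ang",np.degrees(np.arctan2(d[1],d[0])).round(1))
for uv in((392,113),(293,78),(262,176),(356,207)):
    d=onz(c,uv,70.5)[:2]-q;print("stud",np.hypot(*d).round(1),np.degrees(np.arctan2(d[1],d[0])).round(1))
for uv in((566,121),(635,70)): print(ball(c,i,uv,rad=25))
print("spray",onz(c,(148,152),161.5))
E
```

```text
outer [541.9 -28.6] 91.1
[377. 163.] [563.   32.8] 13.0 R 64.9 ang 71.0
[325. 143.] [541.3 -27.6] 44.5 R 1.2 ang 119.8
stud 79.5 117.4
stud 79.7 -154.2
stud 78.4 -65.4
stud 77.0 27.2
((565.5421752929688, 119.63855743408203), 12.021782875061035, array([513.76250254, 262.61919153,  21.5       ]))
((634.7050170898438, 70.18619537353516), 11.054758071899414, array([456.98779934, 333.13124169,  21.5       ]))
spray [ 535.49797395 -179.41381393  161.5       ]
```

Call:
{"op": "send_rows", "data": {"series": [[[6, 37, 10], [0, 0, 0], 60], [[6, 37, 20], [0, 0, 0], 50], [[6, 37, 25], [0, 0, 0], 40], [[6, 37, 30], [0, 0, 0], 40], [[6, 37, 30], [0, 0, 0], 40], [[6, 37, 30], [0, 0, 0], 40], [[6, 37, 30], [0, 0, 0], 40], [[6, 37, 30], [0, 0, 0], 40]]}}

```text
clock: 3.1
position: [512.5, 264.3, 105.6]
ee_rot: [-0.001, 1.0, 0.0, 0.0]
contact_force: [0.4, 0.2, -0.6]
gripper_width: 40.0
grasp_force: 0.0
```

Call:
{"op": "send_rows", "data": {"series": [[[0, 0, 15], [0, 0, 0], 40], [[0, 0, 10], [0, 0, 0], 40], [[0, 0, 0], [0, 0, 0], 40]]}}

```text
clock: 3.4
position: [512.1, 262.1, 80.0]
ee_rot: [-0.001, 1.0, -0.001, -0.001]
contact_force: [0.1, -0.2, 0.8]
gripper_width: 40.0
grasp_force: 0.0
```

```bash
python3 - <<'E'
from h import *
s=monitor.read_state();print(s["clock"],s["position"].round(1),s["gripper_width"])
c=camera_info("wrist");i=get_image("wrist");cv2.imwrite("pics/w2.png",i[...,::-1])
print(proj(c,[513.7,262.6,21.5]),proj(c,[457,335,21.5]))
for u in([513.7,262.6,21.5],[457,335,21.5]):
    b=ball(c,i,proj(c,u),rad=40);print(b,delta([*b[2][:2],16],down(np.pi/2)))
E
```

```text
3.4 [512.1 262.1  80. ] 40.02178269926354
[323.54070428 217.60024317] [451.79663333 122.56249056]
((329.5, 226.5), 28.504484176635742, array([519.42028854, 266.26978857,  21.5       ])) (array([-6.6,  4. , 65.3]), array([-0.001, -0.   ,  0.001]))
((455.3125, 123.125), 23.489208221435547, array([457.30927621, 337.01991408,  21.5       ])) (array([55.4, 74.9, 65.3]), array([-0.001, -0.   ,  0.001]))
```

View pics/w2.png

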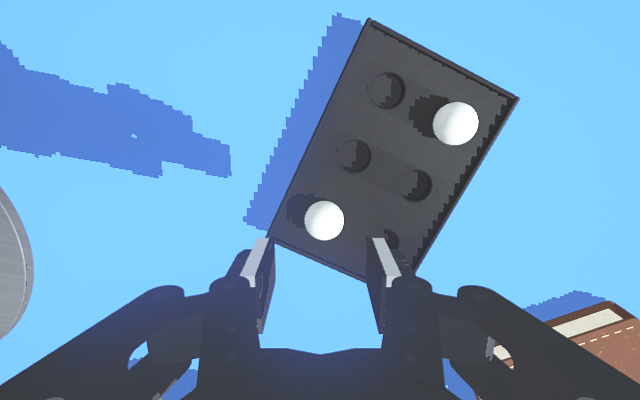

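Wrist view: ball 1 is at (324,220), between the fingertips, so it sits at about (515,263). Ball 2 is at (455,123), so about (457,337). Now I'll grasp ball 1.

Call:
{"op": "send_rows", "data": {"series": [[[-3, 1, 20], [0, 0, 0], 36], [[0, 0, 20], [0, 0, 0], 36], [[0, 0, 14], [0, 0, 0], 36], [[0, 0, 8], [0, 0, 0], 36], [[0, 0, 2], [0, 0, 0], 36], [[0, 0, 0], [0, 0, 0], 36]]}}

```text
clock: 4.05
position: [516.3, 264.0, 18.1]
ee_rot: [-0.001, 1.0, 0.0, 0.001]
contact_force: [0.3, -0.6, 0.5]
gripper_width: 36.3
grasp_force: 0.0
```

Call:
{"op": "send_rows", "data": {"series": [[[0, 0, 0], [0, 0, 0], 18], [[0, 0, 0], [0, 0, 0], 18], [[0, 0, 0], [0, 0, 0], 18], [[0, 0, 0], [0, 0, 0], 18]]}}

```text
clock: 4.45
position: [516.4, 264.2, 18.5]
ee_rot: [-0.001, 1.0, 0.0, 0.001]
contact_force: [-0.2, -1.0, 5.0]
gripper_width: 19.8
grasp_force: 58.7
```

Call:
{"op": "send_rows", "data": {"series": [[[0, 0, -5], [0, 0, 0], 18], [[0, 0, -15], [0, 0, 0], 18], [[0, 0, -30], [0, 0, 0], 18], [[0, 0, -30], [0, 0, 0], 18], [[0, 0, 0], [0, 0, 0], 18]]}}

```text
clock: 4.95
position: [517.9, 266.0, 101.7]
ee_rot: [-0.001, 1.0, 0.003, 0.004]
contact_force: [-0.2, 0.2, -0.9]
gripper_width: 20.0
grasp_force: 58.8
```

```bash
python3 - <<'E'
from h import *
s=monitor.read_state();print(s["clock"],s["position"].round(1),s["gripper_width"],s["grasp_force"])
c=camera_info("wrist");i=get_image("wrist");cv2.imwrite("pics/w3.png",i[150:350,200:460,::-1])
print(delta([563.2,34.1,100],down(np.radians(71.2))), proj(c,[*s["position"][:2],s["position"][2]+4]))
E
```

```text
4.95 [517.9 266.  101.7] 19.980700672274534 58.754682540893555
(array([ -46.2, -231.1,   -1.2]), array([0.004, 0.003, 0.33 ])) [323.41060555 259.41183117]
```

View pics/w3.png

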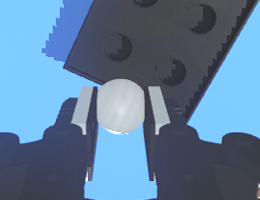

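Ball 1 is held, at crop (121,107), which is (321,257) in the full picture. I'll carry it over the hole.

Call:
{"op": "send_rows", "data": {"series": [[[-2, -20, -15], [0, 0, 0], 18], [[-6, -30, -15], [0, 0, 0], 18], [[-6, -30, 0], [0, 0, 0], 18], [[-6, -30, 0], [0, 0, 0], 18], [[-6, -30, 0], [0, 0, 0], 18], [[-6, -30, 0], [0, 0, 0], 18], [[-6, -30, 0], [0, 0, 0], 18], [[-6, -30, 10], [0, 0, 0], 18]]}}

```text
clock: 5.8
position: [560.2, 32.1, 117.9]
ee_rot: [-0.001, 1.0, 0.0, 0.0]
contact_force: [1.5, 0.2, -0.8]
gripper_width: 20.2
grasp_force: 58.8
```

Call:
{"op": "send_rows", "data": {"series": [[[-2, -1, 15], [0, 0, 0], 18], [[0, 0, 15], [0, 0, 0], 18], [[0, 0, 5], [0, 0, 0], 18], [[0, 0, 0], [0, 0, 0], 18], [[0, 0, 0], [0, 0, 0], 18]]}}

```text
clock: 6.3
position: [562.2, 33.1, 82.7]
ee_rot: [-0.001, 1.0, -0.0, 0.0]
contact_force: [0.7, -0.3, -1.3]
gripper_width: 20.0
grasp_force: 58.8
```

```bash
cat >> h.py <<'E'
def held(c,i,s):
    x0,y0=270,205;g=cv2.cvtColor(i,cv2.COLOR_RGB2HSV)[y0:300,x0:375]
    return g
E
python3 - <<'E'
from h import *
s=monitor.read_state();p=s["position"];print(s["clock"],p.round(1),s["ee_rot"].round(3),s["gripper_width"])
c=camera_info("wrist");i=get_image("wrist");cv2.imwrite("pics/w4.png",cv2.resize(i[100:350,180:470,::-1],None,fx=2,fy=2))
for dz in(-6,0,5):print(dz,proj(c,p+[0,0,dz]))
print("hole",proj(c,[563.2,34.1,45.5]))
w=i.astype(int);b=cv2.imread("pics/w3.png");h=cv2.cvtColor(b,cv2.COLOR_BGR2HSV);m=((h[...,1]<40)&(h[...,2]>120)).astype(np.uint8)
m=cv2.morphologyEx(m,cv2.MORPH_OPEN,np.ones((15,15)));k=max(cv2.findContours(m,0,1)[0],key=cv2.contourArea);print(cv2.minEnclosingCircle(k),cv2.contourArea(k))
E
```

```text
6.3 [562.2  33.1  82.7] [-0.001  1.    -0.     0.   ] 19.99794240366845
-6 [323.19290265 250.05048894]
0 [323.29661842 255.52866251]
5 [323.38915718 260.41647688]
hole [324.64463114 228.61920789]
((120.1758804321289, 105.80402374267578), 27.75665283203125) 2152.0
```

View pics/w4.png

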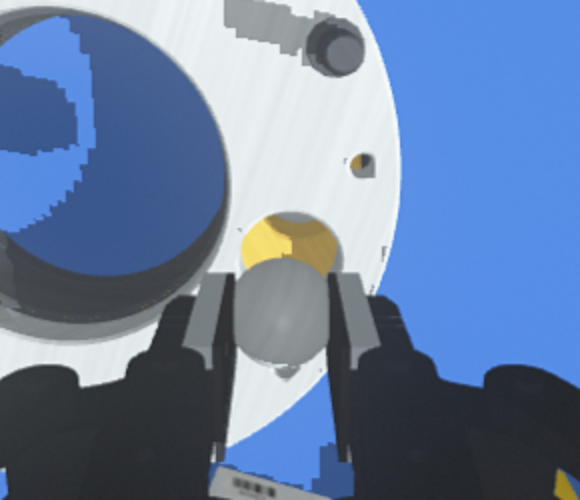

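Wrist crop (2x): the ball is centred at full-frame (321,257) and the hole about (325.5,230), so the ball needs about 2 mm in +x and +y. I'll correct that, lower and release.

Call:
{"op": "send_rows", "data": {"series": [[[-2, 2, 8], [0, 0, 0], 18], [[0, 0, 10], [0, 0, 0], 18], [[0, 0, 8], [0, 0, 0], 18], [[0, 0, 4], [0, 0, 0], 18], [[0, 0, 2], [0, 0, 0], 18], [[0, 0, 0], [0, 0, 0], 18]]}}

```text
clock: 6.95
position: [564.0, 35.0, 49.9]
ee_rot: [-0.001, 1.0, -0.0, -0.0]
contact_force: [-0.6, -0.8, -0.3]
gripper_width: 19.8
grasp_force: 58.8
```

Call:
{"op": "send_rows", "data": {"series": [[[0, 0, 0], [0, 0, 0], 40], [[0, 0, 0], [0, 0, 0], 40], [[0, 0, 0], [0, 0, 0], 40], [[0, 0, -10], [0, 0, 0], 40], [[0, 0, -20], [0, 0, 0], 40], [[0, 0, -20], [0, 0, 0], 40], [[0, 0, -20], [0, 0, 0], 20], [[0, 0, 0], [0, 0, 0], 0]]}}

```text
clock: 7.75
position: [566.4, 35.6, 124.3]
ee_rot: [-0.001, 1.0, 0.001, 0.004]
contact_force: [-0.3, 0.7, 0.2]
gripper_width: 12.0
grasp_force: 0.0
```

```bash
python3 - <<'E'
from h import *
s=monitor.read_state();p=s["position"];print(s["clock"],p.round(1),s["ee_rot"].round(3),s["gripper_width"])
c=camera_info("wrist");i=get_image("wrist");cv2.imwrite("pics/w5.png",i[:340,100:540,::-1])
print("hole",proj(c,[563.5,34.4,45.5]))
C=np.array([541.9,-28.4]);
for th in(0,10,20,36,72):
  a=np.radians(116.2+th-16.5);X=C+82*np.array([np.cos(a),np.sin(a)]);print(th,X.round(1),a.round(3))
print(delta([*X,56],down(0)),delta([505,46,60]))
E
```

```text
7.75 [566.4  35.6 124.3] [-0.001  1.     0.001  0.004] 11.96000287319562
hole [320.2969339  200.44331033]
0 [528.1  52.4] 1.74
10 [514.3  48.8] 1.915
20 [501.3  42.8] 2.089
36 [483.2  28.9] 2.368
72 [460.8 -16.6] 2.997
(array([104.8, -51.9,  65.9]), array([0.004, 0.002, 1.573])) (array([60.4, 10.6, 62.2]), array([0., 0., 0.]))
```

View pics/w5.png

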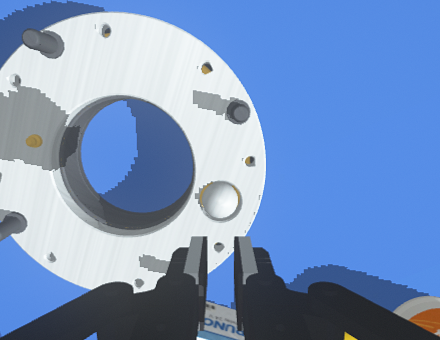

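Wrist crop: the ball sits in the filler hole at full-frame (320,200), and the stud_0 top is at (338,112). To push stud_0 I'll turn the closed gripper so the camera faces inward and can watch the hole.

Call:
{"op": "send_rows", "data": {"series": [[[20, 9, 0], [0, 0, -0.145], 0], [[18, 10, 0], [0, 0, -0.145], 0], [[0, 0, 0], [0, 0, -0.145], 0], [[0, 0, 0], [0, 0, -0.145], 0], [[0, 0, 0], [0, 0, -0.145], 0], [[0, 0, 0], [0, 0, -0.145], 0], [[0, 0, 0], [0, 0, -0.145], 0], [[0, 0, 0], [0, 0, -0.145], 0]]}}

```text
clock: 8.6
position: [524.1, 51.1, 119.5]
ee_rot: [-0.551, 0.834, 0.0, -0.001]
contact_force: [0.4, -0.0, -0.5]
gripper_width: -0.0
grasp_force: 0.0
```

Call:
{"op": "send_rows", "data": {"series": [[[0, 0, 0], [0, 0, -0.145], 0], [[0, 0, 0], [0, 0, -0.145], 0], [[0, 0, 0], [0, 0, -0.145], 0], [[0, 0, 0], [0, 0, -0.145], 0], [[0, 0, 0], [0, 0, 0], 0], [[0, 0, 0], [0, 0, 0], 0]]}}

```text
clock: 9.2
position: [524.4, 51.2, 119.8]
ee_rot: [0.764, -0.645, -0.0, 0.0]
contact_force: [-0.2, 0.3, -0.1]
gripper_width: 0.1
grasp_force: 0.0
```

```bash
cat >> h.py <<'E'
C=np.array([541.9,-28.4])
def polar(s): d=s["position"][:2]-C;return np.hypot(*d).round(1),np.degrees(np.arctan2(d[1],d[0])).round(1)
E
python3 - <<'E'
from h import *
s=monitor.read_state();p=s["position"];print(s["clock"],p.round(1),s["ee_rot"].round(3),s["gripper_width"],polar(s),s["joints"].round(2))
a=np.radians(100);X=C+82*np.array([np.cos(a),np.sin(a)])
print(X,delta([*X,54],down(a+np.pi/2)))
c=camera_info("wrist");print("hole",proj(c,[563.5,34.4,50]),proj(c,[505.7,45.2,70.5]))
E
```

```text
9.2 [524.4  51.2 119.8] [ 0.764 -0.645 -0.     0.   ] 0.14814283060312444 (np.float64(81.5), np.float64(102.4)) [ 0.41  0.33 -0.38 -0.   -0.86 -0.24]
[527.66084943  52.35423575] (array([-0.6, -3.5, 65.8]), array([ 0.001, -0.   , -0.007]))
hole [262.13807062 175.88971002] [353.19156544 217.22829559]
```

Call:
{"op": "send_rows", "data": {"series": [[[-0.5, -4, 10], [0, 0, 0], 0], [[0, 0, 20], [0, 0, 0], 0], [[0, 0, 20], [0, 0, 0], 0], [[0, 0, 12], [0, 0, 0], 0], [[0, 0, 4], [0, 0, 0], 0], [[0, 0, 0], [0, 0, 0], 0]]}}

```text
clock: 9.8
position: [528.6, 52.4, 53.7]
ee_rot: [0.765, -0.644, -0.0, 0.001]
contact_force: [-0.6, -0.8, -0.2]
gripper_width: 0.2
grasp_force: 0.0
```

Call:
{"op": "send_rows", "data": {"series": [[[0, 2, 0], [0, 0, -0.0244], 0], [[0, 2, 0], [0, 0, -0.0244], 0], [[0, 2, 0], [0, 0, -0.0244], 0], [[0, 2, 0], [0, 0, -0.0244], 0], [[0, 2, 0], [0, 0, -0.0244], 0], [[0, 2, 0], [0, 0, -0.0244], 0], [[0, 2, 0], [0, 0, -0.0244], 0], [[0, 2, 0], [0, 0, -0.0244], 0]]}}

```text
clock: 10.6
position: [513.4, 48.4, 54.6]
ee_rot: [0.825, -0.566, 0.0, -0.0]
contact_force: [1.4, -0.0, 1.7]
gripper_width: -0.1
grasp_force: 0.9
```

```bash
python3 - <<'E'
from h import *
s=monitor.read_state();p=s["position"];print(s["clock"],p.round(1),polar(s),s["contact_force"].round(1))
c=camera_info("wrist");i=get_image("wrist");cv2.imwrite("pics/w6.png",i[:340,100:540,::-1])
E
```

```text
10.6 [513.4  48.4  54.6] (np.float64(82.0), np.float64(110.4)) [ 1.4 -0.   1.7]
```

View pics/w6.png

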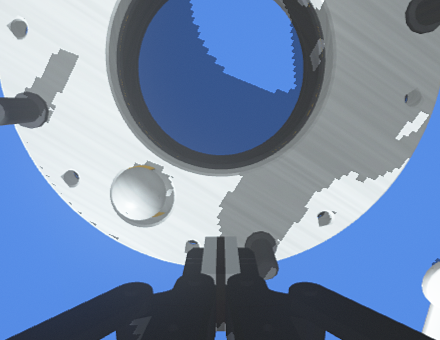

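Wrist crop: the ball is in the hole at full-frame (241,195), and the fingers are against stud_0 at (362,245). The camera turns with the ring, so I can detect the drop numerically in that patch.

```bash
cat >> h.py <<'E'
def patch(i,q=(241,195),r=34):
    m=np.zeros(i.shape[:2],np.uint8);cv2.circle(m,q,r,255,-1);h=cv2.cvtColor(i,cv2.COLOR_RGB2HSV);k=m>0
    H,S,V=[h[...,j][k].astype(int) for j in range(3)]
    return dict(V=V.mean().round(1),sd=V.std().round(1),dark=int((V<100).sum()),yel=int(((H>12)&(H<35)&(S>80)).sum()),ctr=i[q[1]-5:q[1]+5,q[0]-5:q[0]+5].mean((0,1)).round())
def rep(n):
    s=monitor.read_state();i=get_image("wrist");cv2.imwrite(f"pics/{n}.png",i[...,::-1]);print(s["clock"],polar(s),s["contact_force"].round(1),patch(i))
E
python3 - <<'E'
from h import *
b=cv2.imread("pics/w6.png")[...,::-1];f=np.zeros((400,640,3),np.uint8);f[:340,100:540]=b;print(patch(f))
E
```

```text
{'V': np.float64(190.9), 'sd': np.float64(40.7), 'dark': 0, 'yel': 53, 'ctr': array([200., 209., 212.])}
```

Call:
{"op": "send_rows", "data": {"series": [[[0, 2, 0], [0, 0, -0.0244], 0], [[0, 2, 0], [0, 0, -0.0244], 0], [[0, 2, 0], [0, 0, -0.0244], 0], [[0, 2, 0], [0, 0, -0.0244], 0], [[0, 2, 0], [0, 0, -0.0244], 0], [[0, 2, 0], [0, 0, -0.0244], 0], [[0, 2, 0], [0, 0, -0.0244], 0], [[0, 2, 0], [0, 0, -0.0244], 0]]}}

```text
clock: 11.45
position: [498.8, 41.4, 54.3]
ee_rot: [0.876, -0.483, 0.0, -0.0]
contact_force: [1.9, -0.0, 1.5]
gripper_width: 0.0
grasp_force: 1.0
```

```bash
python3 -c "from h import *;rep('p1')"
```

```text
11.45 (np.float64(82.0), np.float64(121.7)) [ 1.9 -0.   1.5] {'V': np.float64(193.3), 'sd': np.float64(40.9), 'dark': 0, 'yel': 272, 'ctr': array([196., 205., 207.])}
```

Call:
{"op": "send_rows", "data": {"series": [[[0, 2, 0], [0, 0, -0.0244], 0], [[0, 2, 0], [0, 0, -0.0244], 0], [[0, 2, 0], [0, 0, -0.0244], 0], [[0, 2, 0], [0, 0, -0.0244], 0]]}}

```text
clock: 11.9
position: [492.0, 36.9, 54.2]
ee_rot: [0.898, -0.439, -0.0, 0.0]
contact_force: [1.0, 1.3, -0.7]
gripper_width: 0.1
grasp_force: 1.0
```

```bash
python3 -c "from h import *;rep('p2')"
```

```text
11.9 (np.float64(82.2), np.float64(127.4)) [ 1.   1.3 -0.7] {'V': np.float64(193.9), 'sd': np.float64(40.4), 'dark': 0, 'yel': 337, 'ctr': array([197., 206., 209.])}
```

Call:
{"op": "send_rows", "data": {"series": [[[0, 2, 0], [0, 0, -0.0244], 0], [[0, 2, 0], [0, 0, -0.0244], 0], [[0, 2, 0], [0, 0, -0.0244], 0], [[0, 0, 0], [0, 0, 0], 0]]}}

```text
clock: 12.35
position: [486.9, 32.8, 54.2]
ee_rot: [0.913, -0.407, -0.0, 0.0]
contact_force: [1.1, 0.1, 0.1]
gripper_width: 0.0
grasp_force: 0.3
```

```bash
python3 -c "from h import *;rep('p3')"
```

```text
12.35 (np.float64(82.3), np.float64(131.9)) [1.1 0.1 0.1] {'V': np.float64(192.0), 'sd': np.float64(41.6), 'dark': 11, 'yel': 318, 'ctr': array([197., 205., 208.])}
```

Call:
{"op": "send_rows", "data": {"series": [[[0, 2, 0], [0, 0, -0.0244], 0], [[0, 2, 0], [0, 0, -0.0244], 0], [[0, 2, 0], [0, 0, -0.0244], 0], [[0, 0, 0], [0, 0, 0], 0]]}}

```text
clock: 12.8
position: [482.7, 28.7, 54.2]
ee_rot: [0.928, -0.373, -0.0, 0.0]
contact_force: [0.9, 0.5, -0.1]
gripper_width: -0.0
grasp_force: 0.2
```

```bash
python3 -c "from h import *;rep('p4')"
```

```text
12.8 (np.float64(82.2), np.float64(136.0)) [ 0.9  0.5 -0.1] {'V': np.float64(188.9), 'sd': np.float64(45.6), 'dark': 159, 'yel': 192, 'ctr': array([199., 207., 210.])}
```

Call:
{"op": "send_rows", "data": {"series": [[[0, 2, 0], [0, 0, -0.0244], 0], [[0, 2, 0], [0, 0, -0.0244], 0], [[0, 2, 0], [0, 0, -0.0244], 0], [[0, 0, 0], [0, 0, 0], 0]]}}

```text
clock: 13.25
position: [478.8, 24.3, 54.3]
ee_rot: [0.941, -0.339, -0.0, 0.0]
contact_force: [0.7, 0.8, -0.5]
gripper_width: 0.0
grasp_force: 0.2
```

```bash
python3 -c "from h import *;rep('p5')"
```

```text
13.25 (np.float64(82.2), np.float64(140.1)) [ 0.7  0.8 -0.5] {'V': np.float64(188.3), 'sd': np.float64(47.7), 'dark': 222, 'yel': 140, 'ctr': array([199., 208., 210.])}
```

Dark pixels beside the ball are increasing, so an empty pocket is coming up. I'll go on slowly.

Call:
{"op": "send_rows", "data": {"series": [[[0, 1.5, 0], [0, 0, -0.0183], 0], [[0, 1.5, 0], [0, 0, -0.0183], 0], [[0, 1.5, 0], [0, 0, -0.0183], 0], [[0, 0, 0], [0, 0, 0], 0]]}}

```text
clock: 13.7
position: [476.1, 20.8, 54.3]
ee_rot: [0.95, -0.313, -0.0, 0.0]
contact_force: [0.3, 0.2, 0.0]
gripper_width: -0.0
grasp_force: 0.3
```

```bash
python3 -c "from h import *;rep('p6')"
```

```text
13.7 (np.float64(82.2), np.float64(143.2)) [0.3 0.2 0. ] {'V': np.float64(191.6), 'sd': np.float64(41.5), 'dark': 0, 'yel': 237, 'ctr': array([231., 237., 238.])}
```

Call:
{"op": "send_rows", "data": {"series": [[[0, 1.5, 0], [0, 0, -0.0183], 0], [[0, 1.5, 0], [0, 0, -0.0183], 0], [[0, 1.5, 0], [0, 0, -0.0183], 0], [[0, 0, 0], [0, 0, 0], 0]]}}

```text
clock: 14.15
position: [473.5, 17.2, 54.3]
ee_rot: [0.958, -0.287, -0.0, 0.0]
contact_force: [-0.0, 0.3, 0.2]
gripper_width: -0.2
grasp_force: 0.2
```

```bash
python3 -c "from h import *;rep('p7')"
```

```text
14.15 (np.float64(82.2), np.float64(146.3)) [-0.   0.3  0.2] {'V': np.float64(191.0), 'sd': np.float64(41.5), 'dark': 0, 'yel': 235, 'ctr': array([238., 243., 244.])}
```

```bash
python3 - <<'E'
import cv2,numpy as np
f=lambda n:cv2.resize(cv2.imread(f"pics/{n}.png")[140:260,170:400],None,fx=1.7,fy=1.7)
cv2.imwrite("pics/m1.png",np.vstack([np.hstack([f("p4"),f("p5")]),np.hstack([f("p6"),f("p7")])]))
E
```

```text
(no output)
```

View pics/m1.png

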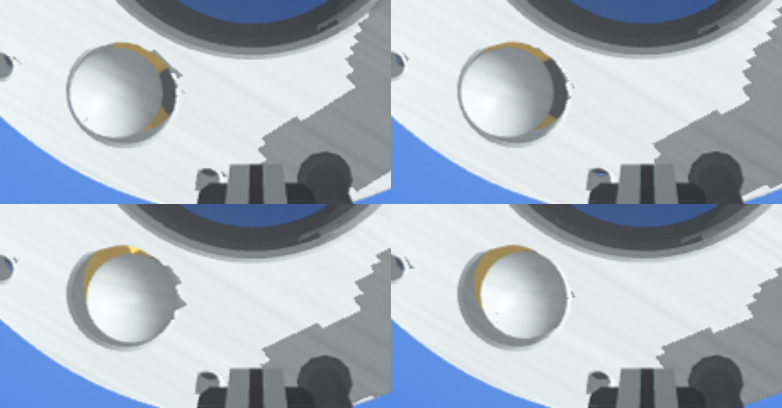

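Montage: in p4 and p5 the ball fills the hole, with the dark pocket edge appearing. In p6 and p7 it looks smaller and lower, with the left hole wall and brass showing. I'll check its depth numerically.

```bash
cat >> h.py <<'E'
def edgecirc(i,q0,lo,hi,angs):
    g=cv2.GaussianBlur(cv2.cvtColor(i,cv2.COLOR_RGB2GRAY),(3,3),0).astype(float);P=[]
    for a in np.radians(angs):
        r=np.arange(lo,hi,.25);x=(q0[0]+r*np.cos(a)).astype(np.float32);y=(q0[1]+r*np.sin(a)).astype(np.float32)
        v=cv2.remap(g.astype(np.float32),x[None],y[None],1)[0];d=np.abs(np.gradient(v));k=d.argmax()
        if d[k]>3:P.append((x[k],y[k]))
    return robust(np.array(P)) if len(P)>8 else None
E
python3 - <<'E'
from h import *
for n in("p3","p4","p5","p6","p7"):
    i=cv2.imread(f"pics/{n}.png")[...,::-1].copy()
    for q0 in((238,194),(247,196)):
        print(n,q0,edgecirc(i,q0,20,34,range(60,290,5)))
s=monitor.read_state();c=camera_info("wrist")
for r,z in((66,44.5),(66,20)):
  for a in range(96,116,4):
    X=[*(C+r*np.array([np.cos(np.radians(a)),np.sin(np.radians(a))])),z];print(z,a,proj(c,X).round(1),"pxR",(12*349/(np.array(c["R"])@X+c["t"])[2]).round(1))
E
```

```text
p3 (238, 194) (array([236.86821853, 192.64186904]), np.float64(27.75820498663358))
p3 (247, 196) (array([242.5717073 , 194.76943907]), np.float64(29.869595364646862))
p4 (238, 194) (array([237.04720583, 192.35546074]), np.float64(27.792211487089))
p4 (247, 196) (array([242.52080819, 194.54365521]), np.float64(29.89778122900488))
p5 (238, 194) (array([236.77017731, 191.94498995]), np.float64(27.602854924273494))
p5 (247, 196) (array([242.69209556, 194.29592621]), np.float64(29.875679194526665))
p6 (238, 194) (array([236.92267051, 192.88393572]), np.float64(28.52739224545096))
p6 (247, 196) (array([248.13414031, 194.09325536]), np.float64(27.528339265000973))
p7 (238, 194) (array([236.85009341, 192.57128727]), np.float64(28.5262842123792))
p7 (247, 196) (array([250.16398063, 191.79315418]), np.float64(27.632229188750735))
44.5 96 [203.5 163.8] pxR 27.1
44.5 100 [211.  171.5] pxR 27.0
44.5 104 [219.  178.6] pxR 26.8
44.5 108 [227.2 185.1] pxR 26.7
44.5 112 [235.9 191. ] pxR 26.6
20 96 [218.9 155.6] pxR 23.5
20 100 [225.4 162.3] pxR 23.4
20 104 [232.2 168.6] pxR 23.3
20 108 [239.3 174.3] pxR 23.2
20 112 [246.8 179.5] pxR 23.1
```

The ball's image radius is still about 27.5 px, so it has only rolled to the front of the hole and has not dropped. I'll keep pushing slowly.

```bash
cat >> h.py <<'E'
def rep(n):
    s=monitor.read_state();i=get_image("wrist");cv2.imwrite(f"pics/{n}.png",i[...,::-1]);print(s["clock"],polar(s),s["contact_force"].round(1),patch(i))
    for q in((247,194),(250,181)):
        e=edgecirc(i,q,18,33,range(60,290,5));print(q,e and (e[0].round(1),e[1].round(1)))
E
```

Call:
{"op": "send_rows", "data": {"series": [[[0, 1.5, 0], [0, 0, -0.0183], 0], [[0, 1.5, 0], [0, 0, -0.0183], 0], [[0, 1.5, 0], [0, 0, -0.0183], 0], [[0, 0, 0], [0, 0, 0], 0]]}}

```text
clock: 14.6
position: [471.2, 13.4, 54.3]
ee_rot: [0.965, -0.26, -0.0, 0.0]
contact_force: [1.6, 0.5, 0.3]
gripper_width: 0.2
grasp_force: 0.3
```

```bash
python3 -c "from h import *;rep('p8')"
```

```text
14.6 (np.float64(82.1), np.float64(149.4)) [1.6 0.5 0.3] {'V': np.float64(167.3), 'sd': np.float64(36.6), 'dark': 1, 'yel': 878, 'ctr': array([140., 144., 144.])}
(247, 194) (array([242.8, 193.7]), np.float64(29.9))
(250, 181) (array([246.9, 177.8]), np.float64(22.7))
```

Call:
{"op": "send_rows", "data": {"series": [[[0, 1.5, 0], [0, 0, -0.0183], 0], [[0, 1.5, 0], [0, 0, -0.0183], 0], [[0, 1.5, 0], [0, 0, -0.0183], 0], [[0, 0, 0], [0, 0, 0], 0]]}}

```text
clock: 15.05
position: [469.0, 9.5, 54.3]
ee_rot: [0.972, -0.234, -0.0, 0.0]
contact_force: [0.0, -0.6, -0.3]
gripper_width: -0.1
grasp_force: 0.3
```

```bash
python3 -c "from h import *;rep('p9')"
```

```text
15.05 (np.float64(82.1), np.float64(152.5)) [ 0.  -0.6 -0.3] {'V': np.float64(162.6), 'sd': np.float64(35.8), 'dark': 24, 'yel': 784, 'ctr': array([139., 145., 147.])}
(247, 194) (array([243.2, 193.3]), np.float64(29.8))
(250, 181) (array([249.5, 182.4]), np.float64(27.1))
```

The drop is clear at p8: radius 22.7 px at (247,178), where a ball at z = 20 should appear, with brass showing around it. Ball 1 is in. I'll back off, lift, and locate the hole and ball 2.

Call:
{"op": "send_rows", "data": {"series": [[[0, -4, 0], [0, 0, 0], 0], [[0, -2, -15], [0, 0, 0], 0], [[0, 0, -30], [0, 0, 0], 20], [[0, 0, -30], [0, 0, 0], 40], [[0, 0, 0], [0, 0, 0], 40]]}}

```text
clock: 15.6
position: [474.4, 15.8, 133.1]
ee_rot: [0.972, -0.234, 0.004, -0.002]
contact_force: [0.9, 0.4, 0.3]
gripper_width: 39.8
grasp_force: 0.0
```

```bash
python3 - <<'E'
from h import *
s=monitor.read_state();c=camera_info("wrist");i=get_image("wrist");cv2.imwrite("pics/q1.png",i[...,::-1]);print(s["clock"],s["position"].round(1))
for a in(119,121.5,124):
    q0=proj(c,[*(C+66*np.array([np.cos(np.radians(a)),np.sin(np.radians(a))])),45.5])
    sc=349/(np.array(c["R"])@np.array([*C,45.5])+c["t"])[2]
    e=edgecirc(i,q0,14*sc-5,14*sc+6,range(0,360,5))
    X=onz(c,e[0],45.5)[:2]-C;print(a,q0.round(1),e,14*sc,"R,ang",np.hypot(*X),np.degrees(np.arctan2(X[1],X[0])))
R=Ro.from_quat(s["ee_rot"]).as_matrix();print(R.round(3),delta([457.3,337,85]))
E
```

```text
15.6 [474.4  15.8 133.1]
119 [277.  166.5] (array([279.43375853, 167.58219463]), np.float64(20.96028810259236)) 22.23761848055281 R,ang 65.74434212573499 120.5414302892977
121.5 [280.7 168.8] (array([279.44585667, 167.56727739]), np.float64(20.920221988090027)) 22.23761848055281 R,ang 65.73127886352107 120.54289381247709
124 [284.4 170.9] (array([279.75575057, 167.8097365 ]), np.float64(21.155098160890308)) 22.23761848055281 R,ang 65.76179804085481 120.76901722347898
[[ 0.891 -0.454  0.008]
 [-0.454 -0.891  0.002]
 [ 0.006 -0.005 -1.   ]] (array([-160.4, -279.1,   46.5]), array([0., 0., 0.]))
```

Call:
{"op": "send_rows", "data": {"series": [[[-20, -35, 0], [0, 0, 0], 40], [[-20, -35, 0], [0, 0, 0], 40], [[-20, -35, 0], [0, 0, 0], 40], [[-20, -35, 0], [0, 0, 0], 40], [[-20, -35, 10], [0, 0, 0], 40], [[-20, -35, 10], [0, 0, 0], 40], [[-20, -35, 10], [0, 0, 0], 40], [[-20, -34, 10], [0, 0, 0], 40]]}}

```text
clock: 16.45
position: [455.3, 337.2, 87.4]
ee_rot: [0.972, -0.234, -0.001, 0.001]
contact_force: [0.5, -0.0, 0.2]
gripper_width: 40.0
grasp_force: 0.0
```

Call:
{"op": "send_rows", "data": {"series": [[[0, 0, 6], [0, 0, 0], 40], [[0, 0, 0], [0, 0, 0], 40], [[0, 0, 0], [0, 0, 0], 40]]}}

```text
clock: 16.75
position: [455.9, 335.0, 82.4]
ee_rot: [0.972, -0.234, -0.001, 0.001]
contact_force: [0.4, 0.5, -0.6]
gripper_width: 39.8
grasp_force: 0.0
```

```bash
python3 - <<'E'
from h import *
s=monitor.read_state();c=camera_info("wrist");i=get_image("wrist");cv2.imwrite("pics/q2.png",i[...,::-1]);print(s["clock"],s["position"].round(1),s["joints"].round(2))
q0=proj(c,[457.3,337,21.5]);print(q0)
for o in((0,0),(3,3)):
    e=edgecirc(i,q0+np.array(o),13,28,range(0,360,6));X=onz(c,e[0],21.5);print(e,X.round(1),delta([*X[:2],16]))
E
```

```text
16.75 [455.9 335.   82.4] [ 0.92  0.44 -0.33 -0.   -0.81  0.18]
[313.97360564 213.70864293]
(array([314.14892872, 213.4789542 ]), np.float64(19.610975791985865)) [457.4 336.8  21.5] (array([ 0.2, -2.2, 67. ]), array([0., 0., 0.]))
(array([314.16346947, 213.47467025]), np.float64(19.57089378999432)) [457.4 336.8  21.5] (array([ 0.2, -2.2, 67. ]), array([0., 0., 0.]))
```

Call:
{"op": "send_rows", "data": {"series": [[[0, -2, 20], [0, 0, 0], 36], [[0, 0, 20], [0, 0, 0], 36], [[0, 0, 15], [0, 0, 0], 36], [[0, 0, 8], [0, 0, 0], 36], [[0, 0, 3], [0, 0, 0], 36], [[0, 0, 0], [0, 0, 0], 36]]}}

```text
clock: 17.4
position: [457.6, 337.8, 17.7]
ee_rot: [0.972, -0.234, 0.0, -0.0]
contact_force: [-0.2, -0.6, 0.4]
gripper_width: 36.1
grasp_force: 0.0
```

Call:
{"op": "send_rows", "data": {"series": [[[0, 0, 0], [0, 0, 0], 18], [[0, 0, 0], [0, 0, 0], 18], [[0, 0, 0], [0, 0, 0], 18], [[0, 0, 0], [0, 0, 0], 18]]}}

```text
clock: 17.8
position: [457.7, 338.2, 18.3]
ee_rot: [0.972, -0.234, 0.0, -0.0]
contact_force: [0.2, -3.1, 6.1]
gripper_width: 20.2
grasp_force: 58.7
```

Call:
{"op": "send_rows", "data": {"series": [[[0, 0, -5], [0, 0, 0], 18], [[0, 0, -15], [0, 0, 0], 18], [[0, 0, -30], [0, 0, 0], 18], [[0, 0, -45], [0, 0, 0], 18], [[0, 0, -15], [0, 0, 0], 18], [[0, 0, 0], [0, 0, 0], 18]]}}

```text
clock: 18.4
position: [458.4, 339.8, 130.5]
ee_rot: [0.972, -0.234, 0.002, -0.003]
contact_force: [0.8, 0.5, 0.4]
gripper_width: 19.6
grasp_force: 58.8
```

```bash
python3 - <<'E'
from h import *
s=monitor.read_state();print(s["clock"],s["position"].round(1),s["gripper_width"],delta([508.3,28.4,85]))
c=camera_info("wrist");i=get_image("wrist");e=edgecirc(i,(321,257),18,34,list(range(200,340,5)));print(e,[proj(c,s["position"]+[0,0,d]).round(1) for d in(-6,0,3)])
E
```

```text
18.4 [458.4 339.8 130.5] 19.604424311443996 (array([186. , 255. ,  43.9]), array([0., 0., 0.]))
(array([319.98026053, 250.28697809]), np.float64(24.298064037307515)) [array([317.9, 251.2]), array([317.7, 256.7]), array([317.6, 259.6])]
```

Call:
{"op": "send_rows", "data": {"series": [[[23, 32, 0], [0, 0, 0], 18], [[23, 32, 0], [0, 0, 0], 18], [[23, 32, 0], [0, 0, 0], 18], [[23, 32, 0], [0, 0, 0], 18], [[23, 32, 0], [0, 0, 0], 18], [[23, 32, 0], [0, 0, 0], 18], [[23, 32, 10], [0, 0, 0], 18], [[23, 32, 15], [0, 0, 0], 18]]}}

```text
clock: 19.25
position: [504.1, 24.9, 101.0]
ee_rot: [0.972, -0.234, -0.0, 0.0]
contact_force: [0.7, -0.0, 0.6]
gripper_width: 20.3
grasp_force: 58.8
```

Call:
{"op": "send_rows", "data": {"series": [[[1, 0, 15], [0, 0, 0], 18], [[0, 0, 8], [0, 0, 0], 18], [[0, 0, 0], [0, 0, 0], 18], [[0, 0, 0], [0, 0, 0], 18]]}}

```text
clock: 19.65
position: [505.4, 26.6, 79.0]
ee_rot: [0.972, -0.233, -0.0, 0.0]
contact_force: [0.2, 0.9, -0.6]
gripper_width: 19.9
grasp_force: 58.9
```

```bash
python3 - <<'E'
from h import *
s=monitor.read_state();p=s["position"];print(s["clock"],p.round(1),s["gripper_width"],delta([508.3,28.4,50]))
c=camera_info("wrist");i=get_image("wrist");cv2.imwrite("pics/q3.png",i[...,::-1]);e=edgecirc(i,(320,257),22,33,list(range(235,305,4)));print("ball",e,[proj(c,p+[0,0,d]).round(1) for d in(-6,0,3)])
h=proj(c,[508.3,28.4,45.5]);r=14*349/(np.array(c["R"])@np.array([508.3,28.4,45.5])+c["t"])[2]
e=edgecirc(i,h,r-5,r+6,list(range(170,375,5)));print("hole",h,r,e,onz(c,e[0],45.5))
E
```

```text
19.65 [505.4  26.6  79. ] 19.930149183578045 (array([ 1.7, -3. , 29. ]), array([0., 0., 0.]))
ball None [array([317.8, 251.1]), array([317.7, 256.6]), array([317.7, 259.6])]
hole [312.53763922 227.0608645 ] 26.07286643577697 (array([312.25307811, 227.58242458]), np.float64(25.970412871186483)) [508.10550827  28.6727628   45.5       ]
```

Call:
{"op": "send_rows", "data": {"series": [[[1.5, -3, 6], [0, 0, 0], 18], [[0, 0, 10], [0, 0, 0], 18], [[0, 0, 8], [0, 0, 0], 18], [[0, 0, 4], [0, 0, 0], 18], [[0, 0, 1], [0, 0, 0], 18], [[0, 0, 0], [0, 0, 0], 18]]}}

```text
clock: 20.3
position: [508.1, 27.8, 50.1]
ee_rot: [0.972, -0.234, -0.0, 0.0]
contact_force: [0.4, 0.2, -0.8]
gripper_width: 19.7
grasp_force: 58.9
```

Call:
{"op": "send_rows", "data": {"series": [[[0, 0, 0], [0, 0, 0], 40], [[0, 0, 0], [0, 0, 0], 40], [[0, 0, 0], [0, 0, 0], 40], [[0, 0, -10], [0, 0, 0], 40], [[0, 0, -20], [0, 0, 0], 40], [[0, 0, -30], [0, 0, 0], 40], [[0, 0, -5], [0, 0, 0], 20], [[0, 0, 0], [0, 0, 0], 0]]}}

```text
clock: 21.1
position: [509.0, 28.2, 117.1]
ee_rot: [0.972, -0.234, 0.002, -0.001]
contact_force: [0.2, 0.3, 0.3]
gripper_width: 11.4
grasp_force: 0.0
```

```bash
python3 - <<'E'
from h import *
s=monitor.read_state();c=camera_info("wrist");i=get_image("wrist");cv2.imwrite("pics/q4.png",i[...,::-1]);print(s["clock"],s["position"].round(1),s["gripper_width"])
h=proj(c,[508.1,28.7,45.5]);b=proj(c,[508.1,28.7,44.5]);D=(np.array(c["R"])@np.array([508.1,28.7,45])+c["t"])[2]
print(h,12*349/D,14*349/D);q=tuple(int(v) for v in b);print(patch(i,q,int(14*349/D)))
print(edgecirc(i,b,12*349/D-4,12*349/D+2,range(150,390,5)))
a=np.radians(120.6+29.5);X=C+82*np.array([np.cos(a),np.sin(a)]);print(X,delta([*X,54],down(a+np.pi/2)))
E
```

```text
21.1 [509.   28.2 117.1] 11.436973305944345
[318.68094833 211.01690845] 18.572156942656523 21.667516433099276
{'V': np.float64(191.0), 'sd': np.float64(43.4), 'dark': 0, 'yel': 43, 'ctr': array([239., 244., 245.])}
(array([323.3440807 , 209.26992957]), np.float64(18.995368438694644))
[470.81446659  12.47599466] (array([-26.2,  30.9,  61.8]), array([-0.001, -0.001,  0.049]))
```

The second ball is in the hole (radius 19 px at the expected place). I'll move in behind stud_0 again and push.

Call:
{"op": "send_rows", "data": {"series": [[[-13, 16, 0], [0, 0, 0], 0], [[-13, 15, 0], [0, 0, 0.049], 0], [[0, 0, 20], [0, 0, 0], 0], [[0, 0, 20], [0, 0, 0], 0], [[0, 0, 15], [0, 0, 0], 0], [[0, 0, 6], [0, 0, 0], 0], [[0, 0, 1], [0, 0, 0], 0]]}}

```text
clock: 21.85
position: [470.1, 11.8, 52.1]
ee_rot: [0.966, -0.258, -0.001, 0.001]
contact_force: [0.5, -0.1, 0.4]
gripper_width: 0.4
grasp_force: 0.0
```

```bash
python3 -c "from h import *;rep('r0')"
```

```text
21.85 (np.float64(82.3), np.float64(150.8)) [ 0.5 -0.1  0.4] {'V': np.float64(190.1), 'sd': np.float64(43.4), 'dark': 0, 'yel': 68, 'ctr': array([228., 235., 237.])}
(247, 194) (array([250.3, 195.8]), np.float64(28.9))
(250, 181) (array([246.5, 179.2]), np.float64(24.6))
```

Call:
{"op": "send_rows", "data": {"series": [[[0, 2, 0], [0, 0, -0.0244], 0], [[0, 2, 0], [0, 0, -0.0244], 0], [[0, 2, 0], [0, 0, -0.0244], 0], [[0, 2, 0], [0, 0, -0.0244], 0], [[0, 2, 0], [0, 0, -0.0244], 0], [[0, 2, 0], [0, 0, -0.0244], 0], [[0, 2, 0], [0, 0, -0.0244], 0], [[0, 2, 0], [0, 0, -0.0244], 0]]}}

```text
clock: 22.7
position: [464.9, -2.1, 53.6]
ee_rot: [0.987, -0.161, 0.001, -0.0]
contact_force: [0.8, 4.6, 1.3]
gripper_width: -0.1
grasp_force: 2.2
```

```bash
python3 -c "from h import *;rep('r1')"
```

```text
22.7 (np.float64(81.3), np.float64(161.1)) [0.8 4.6 1.3] {'V': np.float64(191.1), 'sd': np.float64(41.6), 'dark': 0, 'yel': 298, 'ctr': array([199., 208., 210.])}
(247, 194) (array([244. , 194.3]), np.float64(30.1))
(250, 181) (array([248.6, 184.3]), np.float64(28.0))
```

Call:
{"op": "send_rows", "data": {"series": [[[0, 2, 0], [0, 0, -0.0244], 0], [[0, 2, 0], [0, 0, -0.0244], 0], [[0, 2, 0], [0, 0, -0.0244], 0], [[0, 2, 0], [0, 0, -0.0244], 0], [[0, 2, 0], [0, 0, -0.0244], 0], [[0, 2, 0], [0, 0, -0.0244], 0], [[0, 2, 0], [0, 0, -0.0244], 0]]}}

```text
clock: 23.45
position: [460.6, -16.1, 53.2]
ee_rot: [0.997, -0.077, -0.0, 0.0]
contact_force: [1.3, 2.9, 0.0]
gripper_width: 0.2
grasp_force: 1.0
```

```bash
python3 -c "from h import *;rep('r2')"
```

```text
23.45 (np.float64(82.3), np.float64(171.4)) [1.3 2.9 0. ] {'V': np.float64(189.8), 'sd': np.float64(46.2), 'dark': 149, 'yel': 211, 'ctr': array([192., 201., 204.])}
(247, 194) (array([242.8, 193.3]), np.float64(30.1))
(250, 181) (array([248.6, 183.7]), np.float64(27.9))
```

Call:
{"op": "send_rows", "data": {"series": [[[0, 1.5, 0], [0, 0, -0.0183], 0], [[0, 1.5, 0], [0, 0, -0.0183], 0], [[0, 1.5, 0], [0, 0, -0.0183], 0], [[0, 1.5, 0], [0, 0, -0.0183], 0]]}}

```text
clock: 23.9
position: [459.4, -22.0, 53.1]
ee_rot: [0.999, -0.041, -0.001, 0.0]
contact_force: [0.8, 2.0, -0.4]
gripper_width: -0.2
grasp_force: 0.9
```

```bash
python3 -c "from h import *;rep('r3')"
```

```text
23.9 (np.float64(82.7), np.float64(175.6)) [ 0.8  2.  -0.4] {'V': np.float64(188.7), 'sd': np.float64(48.4), 'dark': 238, 'yel': 151, 'ctr': array([191., 200., 203.])}
(247, 194) (array([242.5, 192.5]), np.float64(29.6))
(250, 181) (array([251.7, 182.6]), np.float64(30.4))
```

Call:
{"op": "send_rows", "data": {"series": [[[0, 1.5, 0], [0, 0, -0.0183], 0], [[0, 1.5, 0], [0, 0, -0.0183], 0], [[0, 1.5, 0], [0, 0, -0.0183], 0], [[0, 0, 0], [0, 0, 0], 0]]}}

```text
clock: 24.35
position: [459.4, -26.7, 53.2]
ee_rot: [1.0, -0.014, -0.0, 0.0]
contact_force: [-0.5, -0.1, -0.6]
gripper_width: 0.2
grasp_force: 0.0
```

```bash
python3 -c "from h import *;rep('r4')"
```

```text
24.35 (np.float64(82.5), np.float64(178.8)) [-0.5 -0.1 -0.6] {'V': np.float64(190.0), 'sd': np.float64(42.4), 'dark': 0, 'yel': 236, 'ctr': array([234., 240., 241.])}
(247, 194) (array([248.3, 193.5]), np.float64(28.8))
(250, 181) (array([249.6, 182.8]), np.float64(26.8))
```

Same signature as just before the first drop, so I'll continue slowly.

Call:
{"op": "send_rows", "data": {"series": [[[0, 1.5, 0], [0, 0, -0.0183], 0], [[0, 1.5, 0], [0, 0, -0.0183], 0], [[0, 1.5, 0], [0, 0, -0.0183], 0], [[0, 0, 0], [0, 0, 0], 0]]}}

```text
clock: 24.8
position: [459.6, -31.1, 53.3]
ee_rot: [1.0, 0.014, 0.0, 0.0]
contact_force: [0.9, -0.3, -0.1]
gripper_width: 0.3
grasp_force: 0.0
```

```bash
python3 -c "from h import *;rep('r5')"
```

```text
24.8 (np.float64(82.3), np.float64(-178.1)) [ 0.9 -0.3 -0.1] {'V': np.float64(192.1), 'sd': np.float64(42.5), 'dark': 0, 'yel': 232, 'ctr': array([237., 242., 244.])}
(247, 194) (array([248.7, 192.5]), np.float64(27.5))
(250, 181) (array([255.8, 192.6]), np.float64(34.3))
```

Call:
{"op": "send_rows", "data": {"series": [[[0, 1.5, 0], [0, 0, -0.0183], 0], [[0, 1.5, 0], [0, 0, -0.0183], 0], [[0, 1.5, 0], [0, 0, -0.0183], 0], [[0, 0, 0], [0, 0, 0], 0]]}}

```text
clock: 25.25
position: [459.9, -35.5, 53.3]
ee_rot: [0.999, 0.041, 0.0, 0.0]
contact_force: [0.2, 0.3, 0.7]
gripper_width: -0.3
grasp_force: 0.1
```

```bash
python3 -c "from h import *;rep('r6')"
```

```text
25.25 (np.float64(82.3), np.float64(-175.1)) [0.2 0.3 0.7] {'V': np.float64(167.1), 'sd': np.float64(38.0), 'dark': 1, 'yel': 928, 'ctr': array([136., 140., 138.])}
(247, 194) (array([239.8, 192. ]), np.float64(29.2))
(250, 181) (array([257.2, 181.1]), np.float64(30.7))
```

Call:
{"op": "send_rows", "data": {"series": [[[0, 1, 0], [0, 0, -0.0122], 0], [[0, 1, 0], [0, 0, -0.0122], 0], [[0, 0, 0], [0, 0, 0], 0]]}}

```text
clock: 25.6
position: [460.1, -37.4, 53.3]
ee_rot: [0.999, 0.054, 0.0, 0.0]
contact_force: [-0.6, 0.8, -0.8]
gripper_width: 0.1
grasp_force: 0.3
```

```bash
python3 -c "from h import *;rep('r7')"
```

```text
25.6 (np.float64(82.3), np.float64(-173.7)) [-0.6  0.8 -0.8] {'V': np.float64(165.5), 'sd': np.float64(37.9), 'dark': 4, 'yel': 866, 'ctr': array([137., 142., 143.])}
(247, 194) (array([238.7, 191.2]), np.float64(29.2))
(250, 181) (array([251.8, 181.7]), np.float64(26.4))
```

Ball 2 has dropped as well (r6 repeats p8). Now I'll lift off and go over the spray head.

Call:
{"op": "send_rows", "data": {"series": [[[0, -5, 0], [0, 0, 0], 0], [[0, 0, -30], [0, 0, 0], 0], [[0, 0, -45], [0, 0, 0], 0], [[0, 0, -45], [0, 0, 0], 0], [[0, 0, -45], [0, 0, 0], 0], [[0, 0, -10], [0, 0, 0], 0]]}}

```text
clock: 26.25
position: [462.1, -31.9, 233.9]
ee_rot: [0.999, 0.054, 0.006, -0.0]
contact_force: [-0.2, 0.3, -0.6]
gripper_width: -0.1
grasp_force: 0.0
```

Call:
{"op": "send_rows", "data": {"series": [[[15, 34, 0], [0, 0, 0], 0], [[15, 34, 0], [0, 0, 0], 0], [[15, 34, 0], [0, 0, 0], 0], [[15, 34, 0], [0, 0, 0], 0], [[0, 0, 0], [0, 0, 0], 0], [[0, 0, 0], [0, 0, 0], 0]]}}

```text
clock: 26.85
position: [533.1, -161.5, 227.0]
ee_rot: [0.999, 0.052, -0.001, -0.0]
contact_force: [-0.4, 0.6, 0.1]
gripper_width: 0.2
grasp_force: 0.0
```

```bash
python3 - <<'E'
from h import *
s=monitor.read_state();c=camera_info("wrist");i=get_image("wrist");cv2.imwrite("pics/s1.png",i[...,::-1]);print(s["clock"],s["position"].round(1))
for X in([531,-160,161.5],[529,-156,161.5],[535,-164,161.5]):
    q0=proj(c,X);r=12.5*349/(np.array(c["R"])@np.array(X)+c["t"])[2]
    e=edgecirc(i,q0,r-7,r+8,range(120,420,5));print(q0,r,e,e and onz(c,e[0],161.5).round(1))
    if e: print(delta([*onz(c,e[0],161.5)[:2],165]))
h=cv2.cvtColor(i,cv2.COLOR_RGB2HSV);m=((h[...,1]<40)&(h[...,2]>200)).astype(np.uint8);n,l,st,ce=cv2.connectedComponentsWithStats(m)
for k in range(1,n):
    if st[k,4]>150:print(st[k],ce[k].round(1))
for n in("scene0","side0"):
    g=cv2.imread(f"pics/{n}.png");print(n)
E
```

```text
26.85 [ 533.1 -161.5  227. ]
[315.48095257 213.55994821] 19.912468569518214 (array([317.9852986 , 210.03514634]), np.float64(16.402588725349947)) [ 533.5 -161.3  161.5]
(array([ 0.6,  0.5, 62.4]), array([0., 0., 0.]))
[308.83373685 215.93806687] 19.8746702401984 (array([315.79514889, 217.45751109]), np.float64(22.193524662134976)) [ 528.5 -160.5  161.5]
(array([-4.3, -0.9, 62.4]), array([0., 0., 0.]))
[322.49167488 208.13846549] 19.998433866112343 (array([323.46797499, 212.41975633]), np.float64(17.58351644585516)) [ 532.3 -164.9  161.5]
(array([-1. ,  3.9, 62.4]), array([0., 0., 0.]))
[ 528    0  112   60 4961] [583.4  24.7]
[   79    43   197   198 19861] [178.5 138.8]
[620  53  20  15 220] [630.2  60. ]
[565  62  75  15 391] [592.2  69.4]
[ 307  146   70   81 3824] [338.1 187.8]
[ 593  175   47   99 1368] [616.6 218.7]
[   7  276  142   35 1696] [ 84.  295.8]
scene0
side0
```

The estimates agree on the spray head at about (531.5,−161), so I'll press there gently.

Call:
{"op": "send_rows", "data": {"series": [[[-2, 0, 20], [0, 0, 0], 0], [[0, 0, 20], [0, 0, 0], 0], [[0, 0, 15], [0, 0, 0], 0], [[0, 0, 5], [0, 0, 0], 0], [[0, 0, 2], [0, 0, 0], 0], [[0, 0, 1], [0, 0, 0], 0], [[0, 0, 1], [0, 0, 0], 0], [[0, 0, 0], [0, 0, 0], 0]]}}

```text
clock: 27.7
position: [531.9, -161.3, 164.9]
ee_rot: [0.999, 0.053, 0.001, 0.0]
contact_force: [0.1, -0.6, -0.6]
gripper_width: -0.5
grasp_force: 0.0
```

Call:
{"op": "send_rows", "data": {"series": [[[0, 0, 1], [0, 0, 0], 0], [[0, 0, 1], [0, 0, 0], 0], [[0, 0, 1], [0, 0, 0], 0], [[0, 0, 0], [0, 0, 0], 0]]}}

```text
clock: 28.1
position: [531.6, -161.4, 161.2]
ee_rot: [0.999, 0.053, -0.0, -0.0]
contact_force: [-0.6, 1.4, -0.1]
gripper_width: -0.5
grasp_force: 0.2
```

Call:
{"op": "send_rows", "data": {"series": [[[0, 0, 1], [0, 0, 0], 0], [[0, 0, 1], [0, 0, 0], 0], [[0, 0, 1], [0, 0, 0], 0], [[0, 0, 0], [0, 0, 0], 0]]}}

```text
clock: 28.5
position: [531.6, -161.3, 158.2]
ee_rot: [0.999, 0.053, -0.0, -0.0]
contact_force: [0.3, 0.9, 0.5]
gripper_width: -0.0
grasp_force: 0.5
```

Call:
{"op": "send_rows", "data": {"series": [[[0, 0, 1], [0, 0, 0], 0], [[0, 0, 1], [0, 0, 0], 0], [[0, 0, 0], [0, 0, 0], 0]]}}

```text
clock: 28.8
position: [531.6, -161.3, 156.2]
ee_rot: [0.999, 0.053, -0.0, -0.0]
contact_force: [-0.9, 1.7, 0.4]
gripper_width: -0.1
grasp_force: 0.7
```

There's no vertical reaction, only a small side force, so the fingers are beside the head. I'll lift off and measure again; the overhead wrist view had put the head nearer y = −179.

Call:
{"op": "send_rows", "data": {"series": [[[0, 0, -10], [0, 0, 0], 0], [[0, 0, -30], [0, 0, 0], 0], [[0, 0, -30], [0, 0, 0], 0], [[0, 0, 0], [0, 0, 0], 0], [[0, 0, 0], [0, 0, 0], 0]]}}

```text
clock: 29.3
position: [531.8, -161.5, 227.5]
ee_rot: [0.999, 0.053, 0.001, 0.0]
contact_force: [-0.4, -0.2, -0.3]
gripper_width: -0.0
grasp_force: 0.0
```

```bash
python3 - <<'E'
from h import *
import pickle
s=monitor.read_state();c=camera_info("wrist");i=get_image("wrist");cv2.imwrite("pics/s2.png",i[...,::-1]);print(s["clock"],s["position"].round(1))
for y in(-160,-170,-180):print(y,proj(c,[533,y,161.5]).round(),12.5*349/(np.array(c["R"])@np.array([533,y,161.5])+c["t"])[2])
g=cv2.medianBlur(cv2.cvtColor(i,cv2.COLOR_RGB2GRAY),3)
o=cv2.HoughCircles(g[120:300,260:440],cv2.HOUGH_GRADIENT,1,8,param1=80,param2=12,minRadius=15,maxRadius=26)
if o is not None:
    for x,y,r in o[0][:6]:print(x+260,y+120,r,onz(c,(x+260,y+120),161.5).round(1))
h=cv2.cvtColor(i,cv2.COLOR_RGB2HSV)
for v in range(150,270,8):print(v,' '.join(f"{h[v,u,2]}{'b' if h[v,u,1]>90 else ''}" for u in range(270,420,8)))
c0,i0=pickle.load(open("w1.pkl","rb"));h=cv2.cvtColor(i0,cv2.COLOR_RGB2HSV)
for v in range(128,180,4):print(v,' '.join(f"{h[v,u,2]}{'b' if h[v,u,1]>90 else ''}" for u in range(124,204,5)))
E
```

```text
29.3 [ 531.8 -161.5  227.5]
-160 [316. 209.] 19.940789753962864
-170 [332. 210.] 19.915416823729753
-180 [348. 212.] 19.89010838115998
349.5 207.5 16.9 [ 536.1 -180.8  161.5]
337.5 174.5 25.4 [ 556.2 -170.8  161.5]
336.5 164.5 24.3 [ 562.3 -169.5  161.5]
337.5 156.5 24.3 [ 567.2 -169.5  161.5]
344.5 170.5 25.4 [ 559.1 -174.8  161.5]
350.5 198.5 24.1 [ 542.  -180.7  161.5]
150 241 122 147b 147b 147b 98 191 248 171 149 132 187 88 145b 234b 230b 229b 229b 230b
158 241 109 147b 146b 84 125 244 239 249 247 235 221 152 73 141b 173b 229b 229b 229b
166 236 131b 146b 146b 88 196 253 253 254 252 249 247 187 166 142b 141b 139b 231b 228b
174 237 147b 146b 147b 94 228 254 255 254 241 212 240 230 162 142b 141b 142b 140b 141b
182 232 147b 147b 148b 149b 254 255 255 249 251 251 249 162 213 150 141b 141b 142b 140b
190 146b 146b 147b 147b 147b 252 254 254 248 246 235 185 170 159 149 142b 141b 141b 139b
198 146b 146b 147b 148b 148b 252 253 251 254 250 251 252 159 160 151 143b 142b 141b 140b
206 146b 146b 148b 147b 147b 211 252 250 254 251 252 253 246 158 144b 142b 141b 140b 141b
214 145b 146b 147b 146b
[... 867 characters left out ...]
 213 204 243 248 231 253 254 251 251 236
144 228b 228b 219b 252 251 250 251 238 230 249 251 255 255 252 252 239
148 228b 228b 246 252 251 250 249 250 244 247 250 255 255 254 252 240
152 227b 227b 255 252 251 250 249 253 119 252 250 254 255 254 253 244
156 228b 227b 234 252 251 250 249 254 71 251 250 255 255 253 253 239
160 228b 228b 228b 254 251 250 249 251 245 249 245 254 254 253 252 197
164 228b 228b 228b 228b 241 254 242 246 250 245 252 253 253 251 239 238
168 228b 228b 228b 228b 228b 228b 233 239 244 248 252 253 250 251 225 228b
172 228b 228b 228b 228b 229b 228b 229b 206 241 247 243 245 240 229b 229b 229b
176 227b 228b 229b 228b 228b 229b 228b 228b 226b 227b 230b 229b 229b 229b 229b 229b
```

The Hough fit (349,207) and the earlier overhead view both give the spray head at about (535.5,−180). I'll shift 18 mm along tool y and press there.

Call:
{"op": "send_rows", "data": {"series": [[[2, 18, 0], [0, 0, 0], 0], [[0, 0, 20], [0, 0, 0], 0], [[0, 0, 20], [0, 0, 0], 0], [[0, 0, 15], [0, 0, 0], 0], [[0, 0, 5], [0, 0, 0], 0], [[0, 0, 2], [0, 0, 0], 0], [[0, 0, 1], [0, 0, 0], 0], [[0, 0, 0], [0, 0, 0], 0]]}}

```text
clock: 30.15
position: [535.9, -179.1, 163.9]
ee_rot: [0.999, 0.053, 0.0, 0.0]
contact_force: [-0.2, -0.6, 0.6]
gripper_width: 0.1
grasp_force: 0.0
```

Call:
{"op": "send_rows", "data": {"series": [[[0, 0, 1], [0, 0, 0], 0], [[0, 0, 1], [0, 0, 0], 0], [[0, 0, 1], [0, 0, 0], 0], [[0, 0, 1], [0, 0, 0], 0], [[0, 0, 0], [0, 0, 0], 0]]}}

```text
clock: 30.65
position: [535.8, -179.1, 160.1]
ee_rot: [0.999, 0.054, 0.0, 0.0]
contact_force: [-1.1, 1.0, 5.6]
gripper_width: -0.3
grasp_force: 2.7
```

Contact is at 5.6 N vertical. Pressing it fully down.

Call:
{"op": "send_rows", "data": {"series": [[[0, 0, 1], [0, 0, 0], 0], [[0, 0, 1], [0, 0, 0], 0], [[0, 0, 1], [0, 0, 0], 0], [[0, 0, 1], [0, 0, 0], 0], [[0, 0, 0], [0, 0, 0], 0]]}}

```text
clock: 31.15
position: [535.8, -179.1, 156.8]
ee_rot: [0.999, 0.054, 0.001, 0.0]
contact_force: [-2.5, 1.2, 8.9]
gripper_width: 0.1
grasp_force: 4.4
```

Call:
{"op": "send_rows", "data": {"series": [[[0, 0, 1], [0, 0, 0], 0], [[0, 0, 1], [0, 0, 0], 0], [[0, 0, 1], [0, 0, 0], 0], [[0, 0, 0], [0, 0, 0], 0], [[0, 0, 0], [0, 0, 0], 0]]}}

```text
clock: 31.65
position: [535.9, -179.2, 156.5]
ee_rot: [0.999, 0.054, 0.001, 0.001]
contact_force: [-6.3, 3.8, 20.4]
gripper_width: 0.3
grasp_force: 10.0
```

The head is bottomed: the force has risen to 20 N with no more travel. I'll release, lift clear and hand in.

Call:
{"op": "send_rows", "data": {"series": [[[0, 0, -5], [0, 0, 0], 0], [[0, 0, -10], [0, 0, 0], 0], [[0, 0, -30], [0, 0, 0], 0], [[0, 0, -30], [0, 0, 0], 0], [[0, 0, 0], [0, 0, 0], 0], [[0, 0, 0], [0, 0, 0], 0], [[0, 0, 0], [0, 0, 0], 0]]}}

```text
clock: 32.35
position: [534.7, -178.9, 225.9]
ee_rot: [0.999, 0.053, -0.001, -0.0]
contact_force: [-0.4, -0.0, -0.2]
gripper_width: -0.1
grasp_force: 0.0
```

```bash
python3 -c "
from h import *
s=monitor.read_state();print(s['clock'],s['position'].round(1),s['contact_force'].round(1))
from bench import job_done
print(job_done())"
```

```text
32.35 [ 534.7 -178.9  225.9] [-0.4 -0.  -0.2]
the job is handed in; nothing more can be done
None
```

The job is handed in at 32.4 s, but no verdict came back: the wrist camera showed both balls drop into their pockets, and after a first press that missed beside it the spray head bottomed at about 20 N and was released.

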